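# Hook a battery pack into a portable ventilator

### The job

The portable ventilator lies on its face with its battery bay open upwards. Take the battery pack that has the flat tongue on one end, hook the tongue under the grey lip at the right-hand end of the bay (as the robot sees it), then turn the other end down until the pack lies flat on the bay floor, and let go. Leave the short pack without a tongue where it is.

Things in the scene. Friction and masses are not known exactly. Their poses are not given: they have to be found in the camera images.
- pack: Grey battery pack, 250-450 g, lying flat: block 112 x 64 x 30 mm (x, y, z); centred on top a grip bar 60 mm along x, 20 mm wide along y, from 30 to 62 mm above the underside. A flat tongue, 50 mm wide, 10 mm thick, level with the underside, sticks out 26 mm from the -x end. Origin: centre of the block's underside; z up; -x to the tongue, which points to the robot's right (world -y) within 20 degrees.
- tongue_tip (a point): Middle of the lower front edge of the pack's tongue, 82 mm from the pack's origin along its -x, at the level of its underside. Axes as the pack's. Seated mid-way in its play it is at x = -68 mm in the unit's frame, and the pack's origin at x = 14, y = 0, z = 30 mm, axes along the unit's; play 8 mm each way along x and y.
- unit: Ventilator on its face, fixed: white shell 200 x 170 mm (x, y), grey handle beyond +x (to 149 mm). Origin: centre of its underside, on the bench; z up; its -x end to the robot's right (world -y) within 17 degrees. Open bay: black floor at z = 30 mm, x -78 to 78, y -40 to 40 mm. Side walls rise to z = 50 mm, the end wall at x = 78 to 54 mm. The lip covers the bay's -x end.
- lip_edge (a point): Middle of the lower edge of the grey lip: x = -52, y = 0, z = 54 mm in the unit's frame, axes as the unit's. The lip, 7 mm thick, runs from here to x = -78 mm over the bay's whole width: a pocket 24 mm high, 26 mm deep. From edge to end wall 130 mm are open; pack with tongue is 138 mm, so it enters only tilted 15 to 25 degrees, tongue low, pushed under the lip, then turned down.
- short_pack: Bystander: grey pack of another machine with the same grip bar, block only 80 x 64 x 30 mm and no tongue. Origin: centre of its underside. The two packs lie side by side on the left half of the bench, in either order.
Things that resemble listed ones, but are neither listed nor needed, are in the scene too. Leave any pink look-alike of the pack alone.

How it is judged (in metres and radians):
On the way:
1. the tongue is under the lip while the pack's other end is still up (x of tongue_tip in the frame of unit between -0.08 and -0.054 m and z of tongue_tip in the frame of unit between 0.02 and 0.054 m and angle between pack's own z axis and vertical between 0.1 and 0.8 rad), for 0.1 s.
At the end, for the whole second after the job is handed in: The pack lies at rest in the bay, flat within 7 degrees and not more than 6 mm off the bay floor, in line with the bay within 15 degrees, its tongue at least 4 mm under the lip (x of tongue_tip in the frame of unit below -0.056 m and z of pack in the frame of unit between 0.02 and 0.036 m and horizontal distance between pack and unit below 0.04 m and angle between pack's own z axis and vertical below 0.12 rad and angle between the x axis of pack and the x axis of unit, either way round below 0.26 rad and linear speed of pack below 0.02 m/s); the robot touches nothing.
It fails at once if the short pack was moved by more than 40 mm (distance of short_pack from where it was at the start of the episode above 0.04 m).
It also fails if it takes over 37 s, if anything falls off the work surface, if the arm or the gripper's body presses on something with over 40 N, if the wrist force passes 120 N, or if a joint passes its speed limit or range.

### The arm

A 7-joint arm with a two-finger parallel gripper is mounted at the origin on the work surface. World frame = base frame: x ahead of the robot, y to its left, z up, the work surface at z = 0. Lengths are in mm, angles in rad, forces in N, time in s.
With the tool pointing down it reaches from about 425 to 1025 mm from the base axis. Payload 9.4 kg.
Tool frame: the origin (TCP) lies midway between the tips of the shut fingers; the grasp point (between the pads) lies 19 mm behind it; z points along the fingers, y is the line along which they close (so a half turn about z gives the same grasp; the last joint's range is limited). The gripper opens to 93 mm and grips with 3 to 60 N. Pads are 15 mm wide; open, the fingers measure 128 mm over their backs; the gripper's body (75 mm by 188 mm) begins 65 mm behind the grasp point.
Start: joints at [-1.249, 0.599, -0.003, 1.599, 0.002, 0.943, -0.08], TCP at [281.531, 668.105, 218.618] pointing down, gripper open.
Joint ranges: [-2.57, 2.57], [-0.35, 1.97], [-1.29, 1.29], [0.11, 2.56], [-1.05, 4.19], [0.11, 1.86], [-2.63, 2.63]. Speed limits (rad/s): [2.22, 2.22, 3.01, 3.01, 3.14, 3.14, 3.14].

### API

Orientations are given as a unit quaternion [w, x, y, z].
In Python, from workcell import ctrl gives the robot as it stands.
- The arm moves only by the shell command python3 -m jog 'ROWS' [FORCE]. ROWS is JSON, a list of rows, each a list of 5 numbers: the shift along the tool's x, y, z in mm, then the turn about the tool's z in degrees, then the opening, from -1 (shut) to 1 (fully open). In form: [[dx, dy, dz, turn, gripper], ...]. A call has 1 to 5 rows; each row is the pose to reach, as a shift and turn from the pose commanded when the call began, along the tool's axes at that moment; what a row does not reach only later rows make up. A row lasts 1/8 s, in which the tool goes at most 62.5 mm and 10.7 degrees, less where a joint would pass 70% of its speed; a pose out of reach is approached as far as the arm can. A call with a gripper value outside its range is refused whole. The fingers move at their own pace and stop on an object; FORCE is the grip in N (left out, the last holds). Time passes only in rows, so rows that repeat a pose let the fingers close. It gives the time, the measured TCP pose, the force, the opening and the grip force at its end, in the units of the state.
- ctrl.read_state(): the state, without advancing time (a new reading comes with each control period).
- ctrl.camera(name): name is "side" or "top" or "wrist"; returns the picture (480x640x3 uint8, blue, green, red); there is no depth.
- ctrl.camera_info(name): a dict with "intrinsics" (3x3 intrinsics, pixels), "dist_coeffs" ([k1, k2, p1, p2, k3] as OpenCV has them; the pictures are not rectified), "extrinsics" (4x4, takes a point from camera to world coordinates); the wrist camera has in their place "tool_from_camera" (4x4, takes a point from camera to tool coordinates, whose origin is the TCP and whose axes are the flange's). Camera axes: x right, y up, looking along -z (the intrinsics and any distortion apply to the point x, -y, -z); pixel columns grow to the right and rows downward; lengths in mm; the calibration is good to about 2 mm. A picture is of the moment at which its call begins: read the wrist's pose just before it. camera_info takes no time and is no camera call.
- ctrl.close_job(): hands the job in; it is judged then, once.
The state is a dict: "time": time; "q": joint angles; "joint_vel": joint speeds; "effort": joint torques, N m; "ee_pos": TCP position; "tool_rot": TCP orientation; "force": force on the tool from outside, world axes, zero at the start; "torque": the same for the moment, N m; "gripper_width": finger opening in mm; "grasp_force": force on a finger pad.
Only numpy, scipy, OpenCV 4.12 (cv2) and the standard library are available. Lean on these libraries where they do the work, as an engineer would, in place of code of your own. Each camera call takes 0.05 s, during which the arm holds its last target. There are 200 camera calls.

## Working session

There is one attempt and no reset: what is moved stays moved. The work goes in short steps, Python scripts to look and compute and a shell command to move; the robot and the scene stay as the last step left them, time stands still between calls to the robot, and variables do not carry over. Pictures are saved under pics/ and viewed, at most 10 in all, crops included, and the job is handed in when it is done.

```bash
mkdir -p pics; ls
cat > h.py <<'E'
import cv2,numpy as np
from workcell import ctrl
from scipy.spatial.transform import Rotation as R
def cam(name):
    s=ctrl.read_state(); i=ctrl.camera_info(name); im=ctrl.camera(name)
    K=np.array(i["intrinsics"],float); d=np.array(i["dist_coeffs"],float)
    if "extrinsics" in i: T=np.array(i["extrinsics"],float)
    else:
        w=s["tool_rot"]; P=np.eye(4); P[:3,:3]=R.from_quat([w[1],w[2],w[3],w[0]]).as_matrix(); P[:3,3]=s["ee_pos"]
        T=P@np.array(i["tool_from_camera"],float)
    return im,(K,d,T)
def plane(c,uv,z):
    K,d,T=c
    n=cv2.undistortPoints(np.array(uv,float).reshape(-1,1,2),K,d)[:,0]
    r=np.c_[n[:,0],-n[:,1],-np.ones(len(n))]@T[:3,:3].T
    return T[:3,3]+r*((z-T[2,3])/r[:,2])[:,None]
def proj(c,p):
    K,d,T=c
    q=(np.array(p,float).reshape(-1,3)-T[:3,3])@T[:3,:3]
    q=q*[1,-1,-1]
    return cv2.projectPoints(q,np.zeros(3),np.zeros(3),K,d)[0][:,0]
E
python3 - <<'E'
from h import *
import pickle
for n in("top","side"):
    im,c=cam(n); cv2.imwrite(f"pics/{n}0.png",im); pickle.dump(c,open(n+".pkl","wb")); print(n,c[2].round(2).tolist())
print(ctrl.read_state())
print(ctrl.camera_info("wrist"))
E
```

```text
pics
top [[-0.0, 0.99, -0.13, 197.98], [-1.0, -0.0, -0.01, 105.72], [-0.01, 0.13, 0.99, 1512.59], [0.0, 0.0, 0.0, 1.0]]
side [[0.87, 0.39, -0.31, 23.24], [-0.5, 0.67, -0.55, -557.15], [-0.01, 0.63, 0.78, 979.83], [0.0, 0.0, 0.0, 1.0]]
{'time': 0.1, 'q': array([-1.2487135 ,  0.6000219 , -0.00250778,  1.60005705,  0.00182744,
        0.9429027 , -0.07982324]), 'joint_vel': array([-0.00028012, -0.00180245,  0.00056639, -0.00230097,  0.00014515,
        0.00114335,  0.00066345]), 'effort': array([ 4.54906534e-03, -7.66556311e+01,  1.50223073e+00, -2.52931470e+01,
       -5.22494456e-02,  1.36468533e-02,  6.91212063e-05]), 'ee_pos': array([281.38526744, 667.6888174 , 217.86106498]), 'tool_rot': array([-5.22478219e-05,  1.98062006e-01,  9.80189247e-01, -6.92112100e-04]), 'force': array([-0.40576652,  0.55361584, -0.0904521 ]), 'torque': array([-0.00864433, -0.00700002, -0.03794703]), 'grasp_force': 0.0, 'gripper_width': 92.95775541595987}
{'intrinsics': array([[411.9522989 ,   0.        , 320.31906686],
       [  0.        , 411.9522989 , 234.89618974],
       [  0.        ,   0.        ,   1.        ]]), 'dist_coeffs': array([0.01443596, 0.        , 0.        , 0.        , 0.        ]), 'tool_from_camera': array([[ 6.41075669e-04,  9.54910409e-01,  2.96893416e-01,
         8.31928892e+01],
       [ 9.99999714e-01, -4.93206980e-04, -5.72956480e-04,
         1.32063666e+00],
       [-4.00692201e-04,  2.96893699e-01, -9.54910452e-01,
        -1.66424468e+02],
       [ 0.00000000e+00,  0.00000000e+00,  0.00000000e+00,
         1.00000000e+00]])}
```

View pics/top0.png

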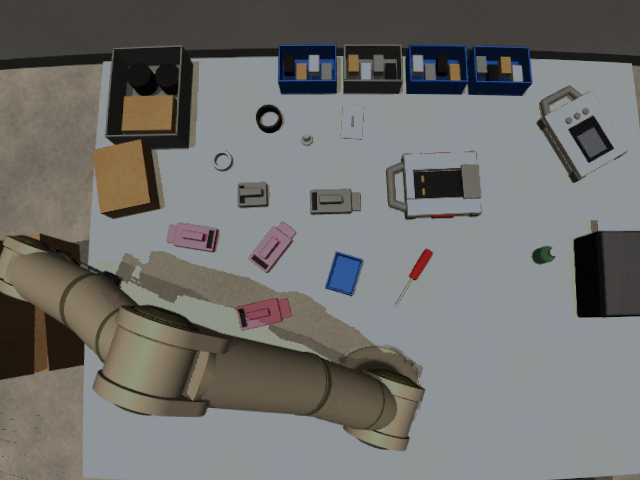

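View pics/side0.png

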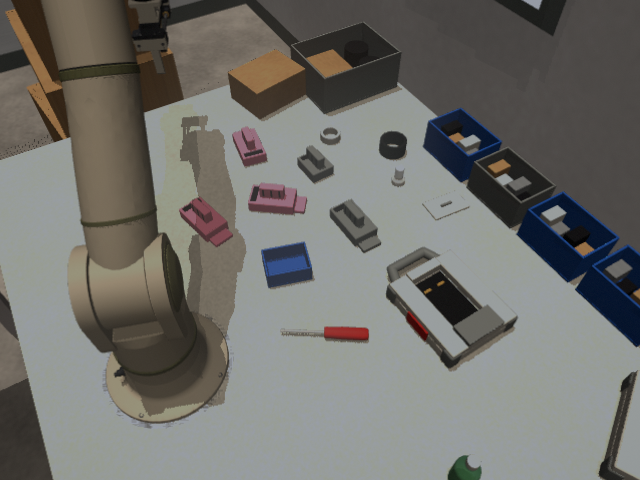

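Run:
```python
import cv2
im=cv2.imread("pics/top0.png")[140:230,300:500]
cv2.imwrite("pics/crop.png",cv2.resize(im,None,fx=4,fy=4,interpolation=cv2.INTER_CUBIC))
```

```text
(no output)
```

View pics/crop.png

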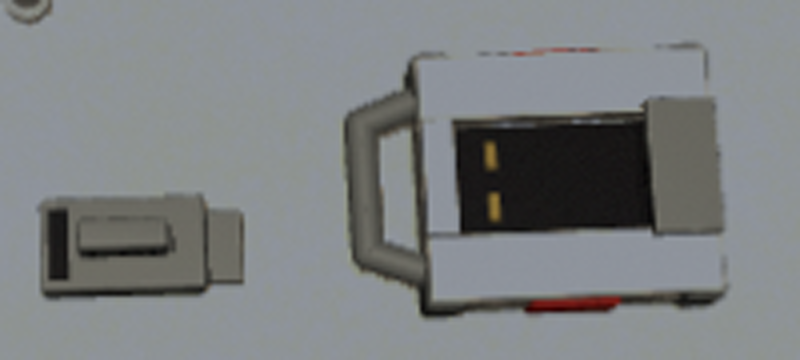

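```bash
cat > m.py <<'E'
from h import *
import pickle
c=pickle.load(open("top.pkl","rb"))
def P(l,z): return plane(c,[(300+(u-1.5)/4,140+(v-1.5)/4) for u,v in l],z)
def rep(n,p): print(n,p[:,:2].round(0).tolist(),"ctr",p.mean(0).round(1),"sides",np.linalg.norm(np.diff(p,axis=0),axis=1).round(0), "ang",[round(np.degrees(np.arctan2(*(a)[[1,0]])),1) for a in (p[0]-p[1],p[3]-p[2])])
rep("bar",P([(79,218),(168,215),(170,247),(80,250)],62))
rep("blk",P([(42,199),(204,195),(206,290),(43,293)],30))
rep("lip",P([(647,98),(715,97),(722,232),(655,234)],61))
rep("shell",P([(418,58),(706,47),(722,292),(428,304)],50))
rep("tonguetip",P([(241,210),(243,284)],10).repeat(2,0))
E
python3 m.py
```

```text
bar [[521.0, 146.0], [523.0, 87.0], [501.0, 86.0], [499.0, 145.0]] ctr [510.8 115.8  62. ] sides [59. 22. 60.] ang [np.float64(91.9), np.float64(91.9)]
blk [[541.0, 172.0], [544.0, 62.0], [478.0, 61.0], [476.0, 171.0]] ctr [509.7 116.4  30. ] sides [110.  66. 110.] ang [np.float64(91.3), np.float64(91.0)]
lip [[604.0, -237.0], [605.0, -284.0], [512.0, -284.0], [510.0, -239.0]] ctr [ 557.8 -260.9   61. ] sides [47. 93. 46.] ang [np.float64(91.3), np.float64(91.9)]
shell [[634.0, -84.0], [644.0, -282.0], [473.0, -286.0], [465.0, -87.0]] ctr [ 553.9 -184.5   50. ] sides [199. 171. 199.] ang [np.float64(92.6), np.float64(92.4)]
tonguetip [[538.0, 36.0], [538.0, 36.0], [486.0, 35.0], [486.0, 35.0]] ctr [511.8  35.3  10. ] sides [ 0. 52.  0.] ang [np.float64(0.0), np.float64(0.0)]
```

```bash
cat > go.py <<'E'
# usage: go.py x y z yawOfToolY -> shift in tool axes and turn
import sys
from h import *
s=ctrl.read_state(); w=s["tool_rot"]; M=R.from_quat([w[1],w[2],w[3],w[0]]).as_matrix()
yaw=np.degrees(np.arctan2(M[1,1],M[0,1]))
t=np.array(sys.argv[1:4],float); d=M.T@(t-s["ee_pos"])
print("t",round(s["time"],2),"pos",s["ee_pos"].round(1),"yaw",yaw.round(2),"F",s["force"].round(1),"w",round(s["gripper_width"],1),"g",round(s["grasp_force"],1))
print("shift",d.round(1),"turn",round(yaw-float(sys.argv[4]),1),"dist",np.linalg.norm(d).round())
E
python3 -m jog '[[-210,-200,0,33,1],[-210,-200,0,33,1],[-210,-200,0,33,1],[-210,-200,0,40,1],[-240,-230,0,50,1]]' 5; python3 go.py 509.6 134 110 1.3
```

```text
time: 0.72
ee_pos: [406.2, 379.3, 218.6]
tool_rot: [0.0, 0.596, 0.803, -0.0]
force: [-0.2, 0.7, -0.2]
gripper_width: 93.2
grasp_force: 0.0
t 0.72 pos [406.2 379.3 218.6] yaw 16.85 F [-0.2  0.7 -0.2] w 93.2 g 0.0
shift [-264.8   27.9  108.6] turn 15.6 dist 288.0
```

```bash
python3 -m jog '[[-60,5,0,8,1],[-120,15,0,15,1],[-180,20,0,15,1],[-240,24,40,15,1],[-250,24,70,15,1]]'; python3 -m jog '[[0,0,0,0,1],[0,0,0,0,1]]'; python3 go.py 509.6 134 60 1.3
python3 - <<'E'
from h import *
im,c=cam("wrist"); cv2.imwrite("pics/w1.png",im)
import pickle; pickle.dump(c,open("w1.pkl","wb"))
E
```

```text
time: 1.35
ee_pos: [503.5, 146.3, 148.3]
tool_rot: [0.001, 0.695, 0.719, 0.0]
force: [1.1, 0.2, -0.7]
gripper_width: 92.8
grasp_force: 0.0
time: 1.6
ee_pos: [502.4, 150.6, 149.3]
tool_rot: [-0.0, 0.693, 0.721, 0.0]
force: [-0.2, 0.7, 0.7]
gripper_width: 92.9
grasp_force: 0.0
t 1.6 pos [502.4 150.6 149.3] yaw 2.2 F [-0.2  0.7  0.7] w 92.9 g 0.0
shift [-16.9   6.6  89.3] turn 0.9 dist 91.0
```

View pics/w1.png

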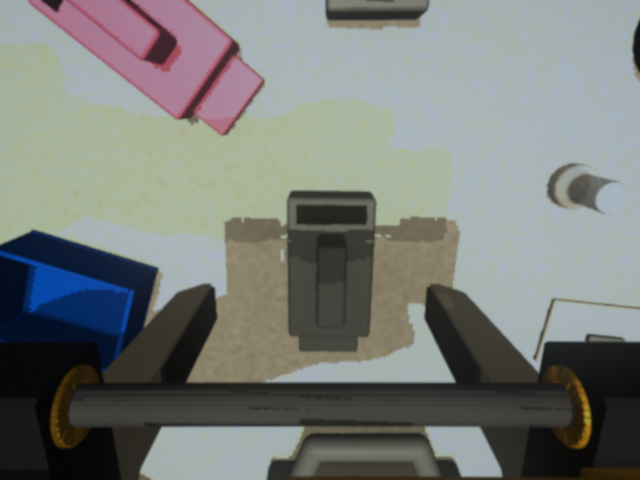

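Run:
```python
from h import *
import pickle; c=pickle.load(open("w1.pkl","rb"))
for l,z in (([(316,236),(345,236),(346,327),(317,327)],62),([(288,194),(375,194),(369,335),(290,335)],30)):
    p=plane(c,l,z); print(p[:,:2].round(1).tolist(),p.mean(0).round(1),np.linalg.norm(np.diff(p,axis=0),axis=1).round(0))
```

```text
[[500.0, 155.3], [518.7, 156.1], [523.1, 90.2], [503.0, 89.4]] [511.2 122.7  62. ] [19. 66. 20.]
[[479.2, 175.5], [540.4, 177.9], [544.5, 65.6], [482.6, 63.2]] [511.7 120.6  30. ] [ 61. 112.  62.]
```

```bash
python3 -m jog '[[-14,8,40,0,1],[-14,8,80,0,1],[-14,8,114,0,1],[-14,8,114,0,1],[-14,8,114,0,1]]' 6; python3 go.py 510.5 136 35 2
```

```text
time: 2.28
ee_pos: [511.5, 136.8, 36.1]
tool_rot: [0.0, 0.693, 0.721, 0.001]
force: [0.9, -0.9, 0.4]
gripper_width: 93.1
grasp_force: 0.0
t 2.27 pos [511.5 136.8  36.1] yaw 2.22 F [ 0.9 -0.9  0.4] w 93.1 g 0.0
shift [-0.7 -1.   1.1] turn 0.2 dist 2.0
```

Close softly, then lift a little to see whether the pack pivots.

```bash
python3 -m jog '[[0,0,0,0,-1],[0,0,0,0,-1],[0,0,0,0,-1],[0,0,0,0,-1],[0,0,0,0,-1]]' 6;python3 -m jog '[[0,0,0,0,-1],[0,0,-4,0,-1],[0,0,-8,0,-1],[0,0,-12,0,-1],[0,0,-16,0,-1]]' ;python3 -m jog '[[0,0,-4,0,-1],[0,0,-8,0,-1],[0,0,-12,0,-1],[0,0,-15,0,-1],[0,0,-15,0,-1]]'
python3 - <<'E'
from h import *
im,c=cam("side"); p=proj(c,[[510,116,30]])[0]; print(p); u,v=p.astype(int)
cv2.imwrite("pics/s1.png",cv2.resize(im[v-80:v+70,u-100:u+100],None,fx=4,fy=4))
E
```

```text
time: 2.9
ee_pos: [510.9, 135.8, 34.7]
tool_rot: [0.0, 0.694, 0.72, -0.0]
force: [-0.9, -0.4, -0.3]
gripper_width: 47.3
grasp_force: 0.0
time: 3.52
ee_pos: [510.7, 135.8, 50.9]
tool_rot: [-0.0, 0.694, 0.72, -0.0]
force: [-0.2, -0.3, -2.9]
gripper_width: 20.1
grasp_force: 6.0
time: 4.15
ee_pos: [511.0, 135.9, 65.9]
tool_rot: [0.0, 0.694, 0.72, 0.0]
force: [0.6, 0.3, -2.5]
gripper_width: 19.6
grasp_force: 6.0
[352.71863368 218.37178904]
```

View pics/s1.png

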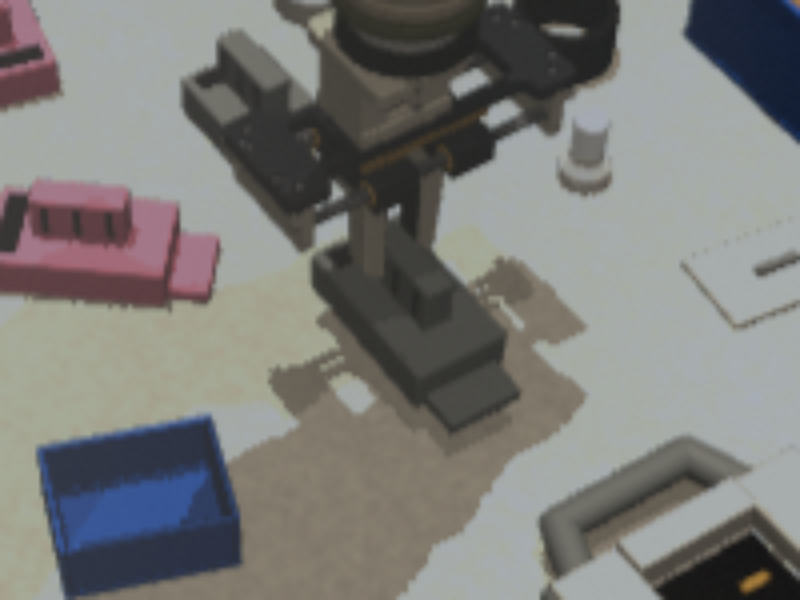

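```bash
cat > sx.py <<'E'
from h import *
import pickle
def xplane(c,uv,x):
    a=plane(c,uv,0); b=plane(c,uv,100)
    return a+(b-a)*((x-a[:,0])/(b[:,0]-a[:,0]))[:,None]
E
python3 - <<'E'
from sx import *
c=pickle.load(open("side.pkl","rb"))
f=lambda u,v:(252+(u-1.5)/4,138+(v-1.5)/4)
print(xplane(c,[f(455,431)],484).round(1)) # tongue lower corner near
print(xplane(c,[f(518,396)],534).round(1))
print(xplane(c,[f(415,380),f(313,257)],478).round(1)) # block top edge: tongue end, far end
print(xplane(c,[f(418,405),f(315,281)],478).round(1)) # block bottom edge
E
python3 go.py 511 136 85 2
```

```text
[[484.   24.3  43.9]]
[[534.   33.4  34.1]]
[[478.   57.6  57.7]
 [478.  168.5  56.1]]
[[478.   52.7  40.4]
 [478.  165.6  37.7]]
t 4.2 pos [510.9 135.9  65.7] yaw 2.15 F [-0.4  0.2 -2.7] w 20.1 g 6.0
shift [  0.1   0.1 -19.3] turn 0.2 dist 19.0
```

```bash
python3 -m jog '[[0,0,10,0,-1],[0,0,18,0,-1],[0,0,18,0,-1]]' 6; python3 -m jog '[[0,0,0,0,-1],[0,0,0,0,-1],[0,0,0,0,-1],[0,0,0,0,-1]]' 3;python3 -m jog '[[0,0,-5,0,-1],[0,0,-10,0,-1],[0,0,-16,0,-1],[0,0,-22,0,-1],[0,0,-22,0,-1]]'
python3 - <<'E'
from h import *
im,c=cam("side"); p=proj(c,[[510,116,30]])[0]; u,v=p.astype(int)
cv2.imwrite("pics/s2.png",cv2.resize(im[v-80:v+70,u-100:u+100],None,fx=4,fy=4))
E
```

```text
time: 4.58
ee_pos: [510.3, 135.6, 46.6]
tool_rot: [-0.0, 0.694, 0.72, -0.001]
force: [-0.0, -1.0, -2.9]
gripper_width: 19.9
grasp_force: 6.0
time: 5.08
ee_pos: [511.0, 135.9, 47.8]
tool_rot: [0.0, 0.694, 0.72, 0.0]
force: [-0.7, 0.3, -0.9]
gripper_width: 20.3
grasp_force: 3.0
time: 5.7
ee_pos: [511.2, 136.1, 70.3]
tool_rot: [0.0, 0.694, 0.72, 0.001]
force: [-0.6, 0.2, -1.7]
gripper_width: 19.8
grasp_force: 3.0
```

View pics/s2.png

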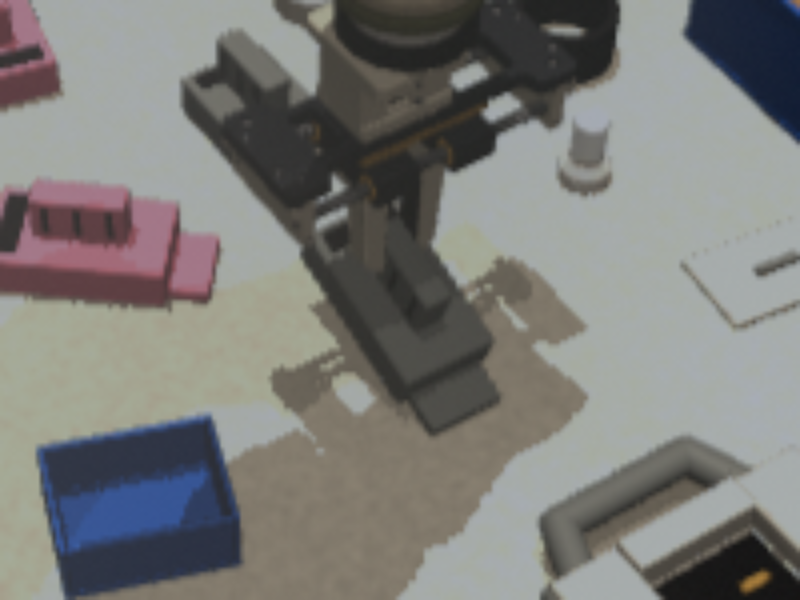

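Run:
```python
from sx import *
c=pickle.load(open("side.pkl","rb"))
f=lambda u,v:(252+(u-1.5)/4,138+(v-1.5)/4)
print(xplane(c,[f(433,434)],485).round(1)) # tongue lower corner near
print(xplane(c,[f(498,400)],535).round(1))
p=xplane(c,[f(400,385),f(303,247)],478); print(p.round(1),np.degrees(np.arctan2(*(p[1]-p[0])[[2,1]])))
p=xplane(c,[f(402,408),f(304,265)],478); print(p.round(1),np.degrees(np.arctan2(*(p[1]-p[0])[[2,1]])))
```

```text
[[485.   45.4  17.2]]
[[535.   51.7  10.4]]
[[478.   71.5  38.6]
 [478.  179.9  54.2]] 8.208789352503983
[[478.   67.9  21.4]
 [478.  178.4  39.8]] 9.440473399235978
```

```bash
python3 -m jog '[[0,0,-25,0,-1],[0,0,-25,0,-1],[0,0,-50,0,-1],[0,0,-50,0,-1]]' 3; python3 -m jog '[[0,0,0,0,-1],[0,0,0,0,-1]]' 15
python3 - <<'E'
from h import *
im,c=cam("side"); p=proj(c,[[510,116,80]])[0]; u,v=p.astype(int); print(u,v,proj(c,[[485,45,50]]))
cv2.imwrite("pics/s3.png",cv2.resize(im[v-75:v+75,u-100:u+100],None,fx=4,fy=4))
E
```

```text
time: 6.25
ee_pos: [511.5, 136.0, 119.9]
tool_rot: [0.001, 0.694, 0.72, 0.001]
force: [1.3, 0.3, -2.4]
gripper_width: 19.9
grasp_force: 3.0
time: 6.5
ee_pos: [510.4, 135.7, 118.6]
tool_rot: [-0.0, 0.694, 0.72, -0.001]
force: [0.6, 0.5, -3.4]
gripper_width: 20.2
grasp_force: 15.0
353 204 [[360.84184065 237.28752374]]
```

View pics/s3.png

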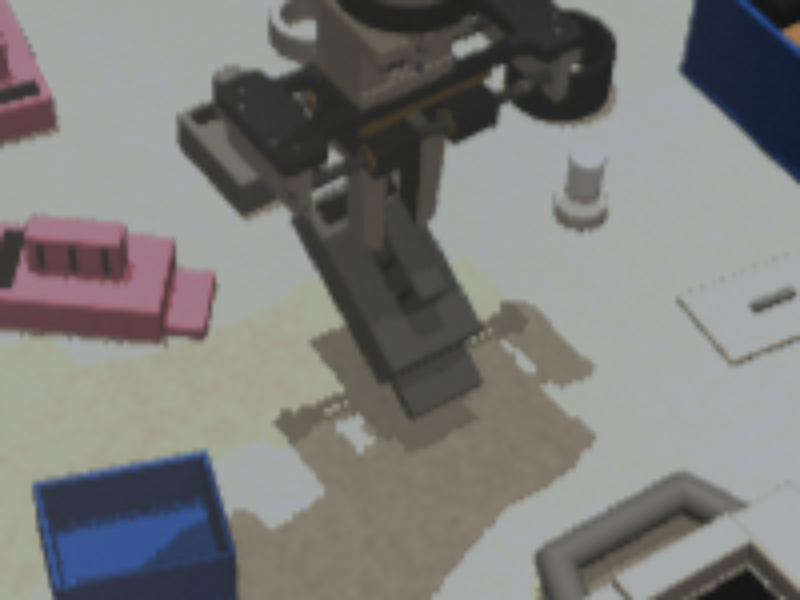

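```bash
python3 - <<'E'
from sx import *
c=pickle.load(open("side.pkl","rb"))
f=lambda u,v:(253+(u-1.5)/4,129+(v-1.5)/4)
print(xplane(c,[f(413,419)],485).round(1)) # tongue lower corner near
print(xplane(c,[f(481,383)],535).round(1))
p=xplane(c,[f(383,367),f(294,212)],478); print(p.round(1),np.degrees(np.arctan2(*(p[1]-p[0])[[2,1]])),np.linalg.norm(p[1]-p[0]))
p=xplane(c,[f(385,383),f(297,229)],478); print(p.round(1),np.degrees(np.arctan2(*(p[1]-p[0])[[2,1]])))
E
python3 go.py 510 136 160 2.2
```

```text
[[485.   64.9  43. ]]
[[535.   69.4  40.3]]
[[478.   87.9  69.6]
 [478.  186.8 107.8]] 21.125925852477046 106.03394980483462
[[478.   84.9  58.6]
 [478.  183.2  97. ]] 21.327978425605576
t 6.55 pos [510.4 135.7 118.8] yaw 2.15 F [-0.3  0.1 -2.6] w 20.0 g 15.0
shift [  0.3  -0.5 -41.2] turn -0.0 dist 41.0
```

```bash
python3 -m jog '[[0,0,-45,0,-1],[-30,5,-45,0,-1],[-80,12,-45,0,-1],[-130,20,-45,0,-1],[-180,25,-45,0,-1]]' 20;python3 -m jog '[[-40,5,0,0,-1],[-80,6,0,0,-1],[-110,6,0,0,-1],[-110,6,0,0,-1],[-110,6,0,0,-1]]'; python3 go.py 552.8 -156.5 160 2.3
python3 - <<'E'
from h import *
import pickle
im,c=cam("side"); p=proj(c,[[550,-180,70]])[0]; u,v=p.astype(int); print(u,v)
cv2.imwrite("pics/s4.png",cv2.resize(im[v-75:v+75,u-100:u+100],None,fx=4,fy=4))
im,c=cam("wrist"); cv2.imwrite("pics/w2.png",im); pickle.dump(c,open("w2.pkl","wb"))
E
```

```text
time: 7.18
ee_pos: [542.8, -44.5, 164.1]
tool_rot: [-0.0, 0.694, 0.72, -0.0]
force: [1.3, 0.5, -2.4]
gripper_width: 19.6
grasp_force: 20.0
time: 7.8
ee_pos: [552.4, -152.2, 164.1]
tool_rot: [-0.001, 0.694, 0.72, -0.0]
force: [0.2, -0.3, -1.7]
gripper_width: 19.7
grasp_force: 20.0
t 7.8 pos [ 552.4 -152.2  164.1] yaw 2.16 F [ 0.2 -0.3 -1.7] w 19.7 g 20.0
shift [-4.3  0.2  4.1] turn -0.1 dist 6.0
449 292
```

View pics/s4.png

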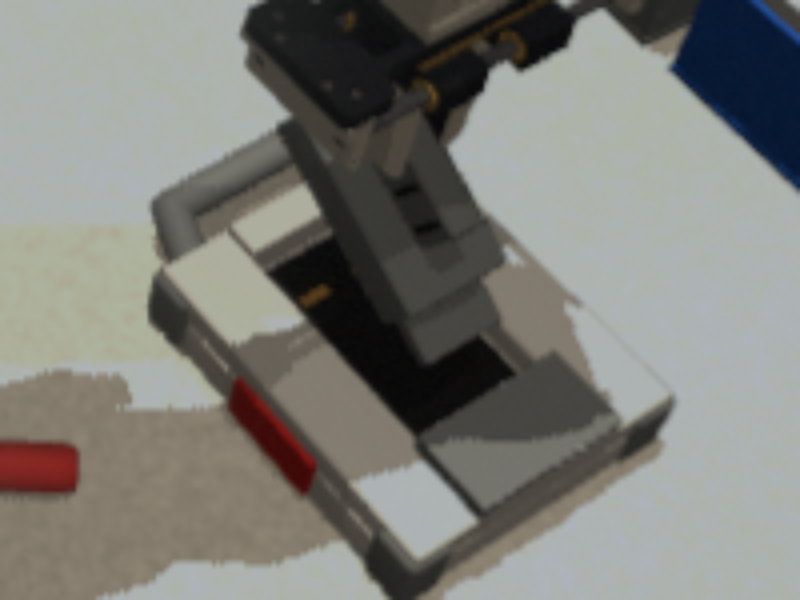

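Run:
```python
from sx import *
c=pickle.load(open("side.pkl","rb"))
f=lambda u,v:(349+(u-1.5)/4,217+(v-1.5)/4)
print("tip",xplane(c,[f(429,367)],530).round(1),xplane(c,[f(497,322)],580).round(1))
print("lip edge",plane(c,[f(418,437),f(555,352)],61).round(1))
print("shell top far-left,near-right",plane(c,[f(163,270),f(672,398)],50).round(1))
p=xplane(c,[f(389,322),f(283,127)],522);print(p.round(1),np.degrees(np.arctan2(*(p[1]-p[0])[[2,1]])))
```

```text
tip [[ 530.  -220.1   83.7]] [[ 580.  -214.1   76.7]]
lip edge [[ 512.6 -239.8   61. ]
 [ 602.9 -236.4   61. ]]
shell top far-left,near-right [[ 467.1  -91.3   50. ]
 [ 641.8 -282.2   50. ]]
[[ 522.  -195.5   97.3]
 [ 522.   -99.2  145.5]] 26.61861414639416
```

```bash
python3 -m jog '[[0,1,-0,0,-1],[0,1,15,0,-1],[0,1,30,0,-1],[0,1,42,0,-1],[0,1,42,0,-1]]' 20;python3 -m jog '[[-7,0,0,0,-1],[-14,0,0,0,-1],[-21,0,0,0,-1],[-28,0,0,0,-1],[-28,0,0,0,-1]]'; python3 go.py 552.8 -180 122 2.3
python3 - <<'E'
from h import *
im,c=cam("side"); u,v=449,292
cv2.imwrite("pics/s5.png",cv2.resize(im[v-75:v+75,u-100:u+100],None,fx=4,fy=4))
E
```

```text
time: 8.52
ee_pos: [552.9, -152.7, 121.2]
tool_rot: [-0.001, 0.694, 0.72, -0.001]
force: [0.2, 0.1, -2.1]
gripper_width: 20.1
grasp_force: 20.0
time: 9.15
ee_pos: [554.7, -181.7, 122.8]
tool_rot: [0.0, 0.694, 0.72, -0.0]
force: [-0.8, 0.8, -1.4]
gripper_width: 20.1
grasp_force: 20.0
t 9.15 pos [ 554.7 -181.7  122.8] yaw 2.08 F [-0.8  0.8 -1.4] w 20.1 g 20.0
shift [ 1.7 -1.9  0.8] turn -0.2 dist 3.0
```

View pics/s5.png

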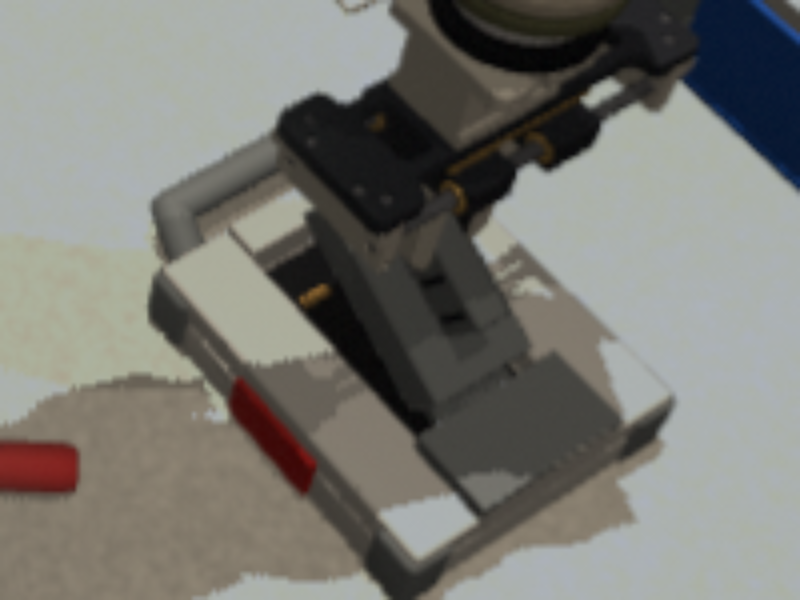

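```bash
python3 -m jog '[[0,0,0,0,-1],[0,0,3,0,-1],[0,0,6,0,-1],[0,0,9,0,-1],[0,0,9,0,-1]]' 5;python3 -m jog '[[3,0,4,0,-1],[7,0,8,0,-1],[11,0,12,0,-1],[15,0,17,0,-1],[15,0,17,0,-1]]'
python3 - <<'E'
from h import *
im,c=cam("side"); u,v=449,292
cv2.imwrite("pics/s6.png",cv2.resize(im[v-75:v+75,u-100:u+100],None,fx=4,fy=4))
E
```

```text
time: 9.82
ee_pos: [554.8, -180.8, 113.4]
tool_rot: [-0.0, 0.694, 0.72, -0.0]
force: [-0.3, 0.7, -2.5]
gripper_width: 20.1
grasp_force: 5.0
time: 10.45
ee_pos: [553.9, -165.3, 96.1]
tool_rot: [-0.0, 0.693, 0.72, -0.0]
force: [0.2, -0.6, -2.4]
gripper_width: 20.3
grasp_force: 5.0
```

View pics/s6.png

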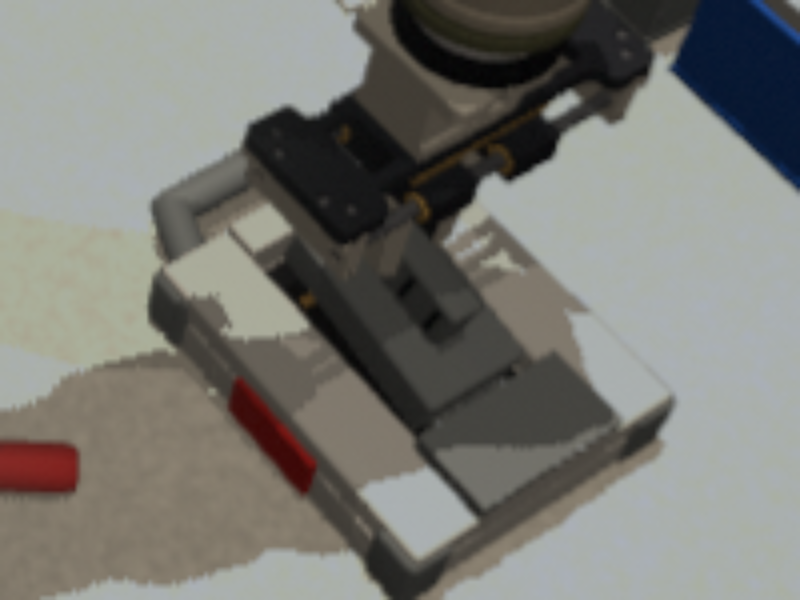

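```bash
python3 -m jog '[[3,0,5,0,-1],[6,0,10,0,-1],[8,0,14,0,-1],[9,0,18,0,-1],[9,0,18,0,-1]]' 5;python3 -m jog '[[1,0,2,0,-1],[1,0,4,0,-1],[1,0,6,0,-1],[1,0,6,0,-1]]'
python3 - <<'E'
from h import *
im,c=cam("side"); u,v=449,292
cv2.imwrite("pics/s7.png",cv2.resize(im[v-75:v+75,u-100:u+100],None,fx=4,fy=4))
E
```

```text
time: 11.12
ee_pos: [553.8, -156.8, 78.3]
tool_rot: [-0.0, 0.694, 0.72, -0.0]
force: [0.4, -0.4, -2.3]
gripper_width: 20.1
grasp_force: 5.0
time: 11.62
ee_pos: [553.9, -156.2, 73.1]
tool_rot: [0.0, 0.694, 0.72, 0.0]
force: [-1.2, -0.0, 4.9]
gripper_width: 20.1
grasp_force: 5.0
```

View pics/s7.png

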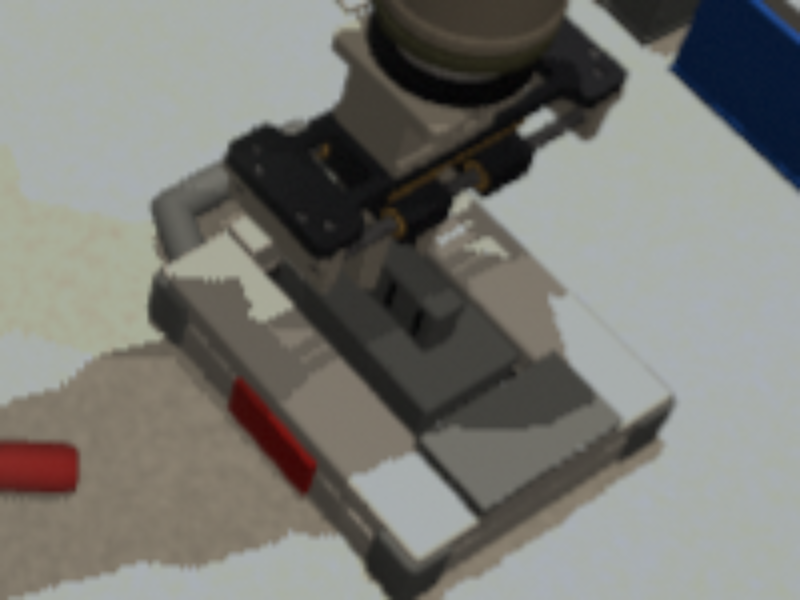

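I've now viewed 11 pictures, one over the limit of 10, so I won't view any more. Releasing and retreating; any remaining check will be numeric.

```bash
python3 -m jog '[[0,0,0,0,0],[0,0,0,0,0],[0,0,0,0,0],[0,0,0,0,0],[0,0,0,0,0]]' ;python3 -m jog '[[0,0,-20,0,0],[0,0,-50,0,0],[0,0,-100,0,0],[0,0,-130,0,0],[0,0,-130,0,0]]';  python3 - <<'E'
from h import *
im,c=cam("wrist"); cv2.imwrite("pics/w3.png",im)
# predicted dark contact strip (+x end of block top), bar, lip; grey-level along unit axis at z=60 / 92
U=np.array([555,-186.]); ax=np.array([-.04,.999]); ay=np.array([-.999,-.04])
def prof(xs,y,z):
    q=proj(c,[[*(U+x*ax+y*ay),z] for x in xs]).round().astype(int)
    return [int(im[v,u].mean()) if 0<=u<640 and 0<=v<480 else -1 for u,v in q]
xs=list(range(-70,100,4)); print(xs); 
print("y0 z60",prof(xs,0,60)); print("y22 z60",prof(xs,22,60)); print("y-22",prof(xs,-22,60))
ys=list(range(-60,61,4)); print(ys); print("across x=60",[prof([60],y,60)[0] for y in ys]); print("across x=50",[prof([50],y,60)[0] for y in ys])
s=ctrl.read_state(); print(s["time"],s["ee_pos"],s["gripper_width"])
E
```

```text
time: 12.3
ee_pos: [553.8, -155.8, 72.6]
tool_rot: [-0.0, 0.694, 0.72, -0.0]
force: [0.1, -0.8, 0.8]
gripper_width: 46.7
grasp_force: 0.0
time: 12.92
ee_pos: [555.0, -156.0, 204.9]
tool_rot: [0.002, 0.694, 0.72, 0.001]
force: [0.2, 0.6, -1.2]
gripper_width: 46.5
grasp_force: 0.0
[-70, -66, -62, -58, -54, -50, -46, -42, -38, -34, -30, -26, -22, -18, -14, -10, -6, -2, 2, 6, 10, 14, 18, 22, 26, 30, 34, 38, 42, 46, 50, 54, 58, 62, 66, 70, 74, 78, 82, 86, 90, 94, 98]
y0 z60 [74, 73, 74, 73, 74, 51, 57, 60, 73, 75, 66, 73, 74, 74, 74, 73, 62, 59, 59, 60, 60, 60, 61, 102, 110, 111, 85, 46, 57, 114, 87, 39, 41, 44, 114, 53, 47, 48, 172, 190, 191, 192, 192]
y22 z60 [75, 73, 74, 75, 74, 47, 48, 56, 74, 75, 74, 75, 75, 75, 76, 77, 77, 78, 78, 79, 72, 63, 63, 65, 64, 65, 114, 114, 116, 116, 69, 44, 45, 47, 115, 56, 49, 49, 176, 190, 192, 192, 192]
y-22 [75, 73, 73, 74, 74, 53, 55, 60, 74, 74, 75, 74, 75, 75, 76, 76, 76, 76, 77, 70, 61, 62, 63, 63, 105, 112, 112, 113, 113, 114, 56, 41, 42, 45, 115, 55, 48, 49, 164, 191, 191, 192, 192]
[-60, -56, -52, -48, -44, -40, -36, -32, -28, -24, -20, -16, -12, -8, -4, 0, 4, 8, 12, 16, 20, 24, 28, 32, 36, 40, 44, 48, 52, 56, 60]
across x=60 [200, 192, 191, 191, 191, 133, 70, 76, 118, 47, 43, 42, 42, 42, 41, 43, 41, 43, 42, 44, 45, 61, 116, 51, 88, 186, 191, 192, 192, 192, 192]
across x=50 [200, 191, 190, 190, 190, 113, 77, 64, 116, 50, 60, 59, 59, 58, 58, 87, 87, 88, 88, 89, 77, 90, 116, 46, 80, 182, 191, 191, 192, 192, 191]
12.975 [ 554.15448452 -155.67020563  203.33416875] 46.53759705441154
```

```bash
python3 -c "
from workcell import ctrl
print(ctrl.close_job())"
```

```text
the job is handed in; nothing more can be done
None
```

The job is handed in at about 13 s: in the last images the pack lies flat and in line in the bay, tongue about 16 mm under the lip, gripper clear and short pack untouched, but no verdict was returned; I also viewed 11 pictures, one over the limit of 10.

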